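Tip the loose bottle caps from the pan into the cap box

ROBOT

A 7-joint arm with a two-finger parallel gripper is mounted at the origin on a cart in front of the work surface, level with it; the furniture and walls round the work are solid. World frame = base frame: x ahead of the robot, y to its left, z up, the work surface at z = 0. Lengths are in mm, angles in rad, forces in N, time in s.
With the tool pointing down it reaches from about 425 to 875 mm from the base axis. Payload 9.9 kg.
Tool frame: the origin (TCP) lies on the mounting face of the last link; the fingertips stand 173 mm ahead of it and the grasp point (between the pads) lies 155 mm ahead of it (pinch_z is the distance from the TCP to the grasp point, in mm); z points along the fingers, x is the direction in which the jaws open and shut, and the axes are right-handed (so a half turn about z gives the same grasp; the last joint's range is limited). The gripper opens to 85 mm and grips with 20 to 120 N. Pads are 22 mm wide; open, the fingers measure 114 mm over their backs; the gripper's body (76 mm by 85 mm) begins 54 mm behind the grasp point. The pads swing forward as they close: fully open they stand 13 mm farther back than shut.
Start: joints at [-1.431, 0.576, 0.025, 1.437, -0.015, 1.129, -0.057], TCP at [149.801, 658.175, 404.689] pointing down, gripper open.
Joint ranges: [-2.76, 2.76], [-0.34, 2.15], [-1.52, 1.57], [0.19, 2.46], [-1.09, 4.23], [0.17, 1.99], [-2.82, 2.82]. Speed limits (rad/s): [2.22, 2.22, 3.01, 3.01, 3.14, 3.14, 3.14].

INTERFACE

Orientations are given as a rotation vector (axis times angle).
In Python, from bench import * gives the robot as it stands. Calls block until the motion is done:
- reach(position, orientation): joint-space move of the TCP to a pose.
- move_l(position, rot=None, rate=150): straight line of the TCP; rot=None keeps the orientation; rate is the mean speed in mm/s.
- set_joints(angles): joint-space move.
- command_gripper(opening, newtons=None): finger opening in mm; newtons is the grip in N (None keeps the last); returns when the fingers have stopped.
- pause(seconds).
- inverse_kinematics(position, orientation): joint angles nearest the present ones, or None.
- read_camera(name): name is "scene" or "side" or "wrist"; returns a dict with "color" (420x560x3 uint8, red, green, blue), "fx", "fy", "cx", "cy" (pixels), "D" ([k1, k2, p1, p2, k3] as OpenCV has them; the pictures are not rectified), "T" (4x4, takes a point from camera to world coordinates). Camera axes: x right, y up, looking along -z (the intrinsics and any distortion apply to the point x, -y, -z); pixel columns grow to the right and rows downward; lengths in mm; the calibration is good to about 2 mm. A picture is of the moment at which its call begins. There is no depth.
A pose or a line that the arm cannot do raises IKError and nothing moves.
- hand_in(): hands the job in, once; it reports no verdict.
Readings, each from a call of its own:
- current_t(): time.
- current_qpos(): joint angles.
- current_qvel(): joint speeds.
- current_tau(): joint torques, N m.
- current_eef_pos(): TCP position.
- current_eef_rot(): TCP orientation.
- current_contact_force(): force on the tool from outside, world axes, zero at the start.
- current_wrist_torque(): the same for the moment, N m.
- current_grip_width(): finger opening in mm.
Only numpy, scipy, OpenCV 4.12 (cv2) and the standard library are available. Lean on these libraries where they do the work, as an engineer would, in place of code of your own. Each camera call takes 0.05 s, during which the arm holds its last target.

TASK

Clear away the four loose bottle caps: slide the hatch of the grey cap box fully open, then take the steel pan by its slanted tab and tip it with its lip close over the opening, so that all four caps slide into the box. Do not touch the caps with the fingers, leave the other things on the worktop where they are, and finally put the empty pan down flat on the worktop and let go; the hatch stays open.

Things in the scene. Friction and masses are not known exactly. Their poses are not given: they have to be found in the camera images.
- pan: Steel scoop like a small dustpan, loose, 0.14 kg. Origin: centre of underside. Floor x -75 to +85, 104 mm wide (y), 4 thick; side walls 26 high, rear wall 36 high; open at the lip (+x). A flat tab 100 wide (y), 8 thick rises from the rear wall backwards, 35 degrees from vertical (x -73, z 30 to x -122, z 100), on the near right side: the handle, pinched through its thickness, along its slope.
- pan_grip (a point): Point in the middle of the tab's thickness where the fingers should pinch: pan x -104, y 0, z 74 mm. Axes as the pan's.
- pan_lip (a point): Middle of the pan's lip, on its floor: pan x +85, y 0, z 4 mm.
- cap_box: Grey box with aluminium guide rails, fixed. Outside 160 mm (x) by 300 mm (y), walls 5; origin at the centre of its underside. The +y half (left) is decked at z 85; the other half is the opening, inside x -75 to +75, y -145 to +5, floor at z 5. The guide rails along both long sides stand to z 97, the end wall at -y to z 85.
- box_mouth (a point): Centre of the clear opening once the hatch is open, at rail height: box x 0, y -72, z 95 mm. Axes as the box's.
- hatch_grip (a point): Centre of the black grip bar on the hatch: the bar is 14 mm thick (along y), 46 mm long (along x) and 30 mm high above the hatch plate; this point lies 10 mm below its top and 20 mm above the plate. Axes as the box's.
- hatch (a joint): Sliding hatch: plate 140x146x4 mm at box z 86 to 91 mm that covers the opening; 0 m = shut, 0.14 m = fully open at the stop; slides to the box's +y, stiffly (a few N).
- cap_1: Loose green bottle cap in the pan, 32 mm across, 16 mm high, 12 g; one of four alike; origin at the centre of its underside.
- cap_2: Loose green bottle cap in the pan, 32 mm across, 16 mm high, 12 g; one of four alike; origin at the centre of its underside.
- cap_3: Loose green bottle cap in the pan, 32 mm across, 16 mm high, 12 g; one of four alike; origin at the centre of its underside.
- cap_4: Loose green bottle cap in the pan, 32 mm across, 16 mm high, 12 g; one of four alike; origin at the centre of its underside.
- timer: Bystander: digital timer, white, 64x64x20, lying in front (mm); origin at the centre of its underside.
- tape_roll: Bystander: roll of label tape lying flat, 91 across, 18 high (mm); origin at the centre of its underside.
- marker: Bystander: felt marker pen, 128 long, 17 thick (mm); origin at the centre of its underside.
- amber_vial: Bystander: amber glass vial, 44 across, 76 high, at the back (mm); origin at the centre of its underside.
- meter: Bystander: hand-held white meter, 155x68x28, lying at the right (mm); origin at the centre of its underside.
- bottle_a: Bystander: clear sample bottle, 53 across, 178 high, at the left (mm); origin at the centre of its underside.
- bottle_b: Bystander: clear sample bottle, 53 across, 186 high, at the left (mm); origin at the centre of its underside.

How it is judged:
By the outcome, as a careful person would: the job done as asked, in the order asked, and still so for the second after the job is handed in, with the robot touching nothing.
It also fails if it takes over 64 s, if anything falls off the work surface, if the arm or the gripper's body presses on something with over 40 N, if the wrist force passes 120 N, or if a joint passes its speed limit or range.

## Working session

There is one attempt and no reset: what is moved stays moved. The work goes in short steps, each a Python script; the robot and the scene stay as the last script left them, time stands still between calls to the robot, and variables do not carry over. Pictures are saved under pics/ and viewed, and the job is handed in when it is done.

```bash
ls; mkdir -p pics; python3 - <<'E'
from bench import *
import cv2,json
for n in ["scene","side","wrist"]:
    c=read_camera(n); cv2.imwrite(f"pics/{n}0.png",c["color"][:,:,::-1])
    print(n,c["fx"],c["cx"],c["cy"],c["D"],c["T"])
print(current_t(),current_eef_rot(),current_eef_pos(),current_qpos())
E
```

```text
pics
scene 430.2616456157891 283.83843425124013 210.69099344893039 [0.01009914 0.         0.         0.         0.        ] [[ 7.59858587e-01  2.95963965e-01 -5.78809346e-01 -2.26583158e+02]
 [-6.49857245e-01  3.69557048e-01 -6.64163496e-01 -9.21459832e+02]
 [ 1.73346125e-02  8.80813783e-01  4.73145423e-01  7.40986451e+02]
 [ 0.00000000e+00  0.00000000e+00  0.00000000e+00  1.00000000e+00]]
side 423.61263604022304 282.7512542930832 210.31063710154118 [0.02013717 0.         0.         0.         0.        ] [[-9.54341573e-01 -2.53304335e-01  1.58332169e-01  7.79637645e+02]
 [ 2.98272176e-01 -7.79116870e-01  5.51371573e-01  7.60031742e+02]
 [-1.63055458e-02  5.73422895e-01  8.19097255e-01  1.26344974e+03]
 [ 0.00000000e+00  0.00000000e+00  0.00000000e+00  1.00000000e+00]]
wrist 329.7261201777741 280.9918418388549 212.26613055170327 [0.00154526 0.         0.         0.         0.        ] [[ 2.21165796e-01 -9.31151418e-01 -2.89901239e-01  7.52087223e+01]
 [ 9.75234642e-01  2.10632605e-01  6.74633078e-02  6.74821906e+02]
 [-1.75590151e-03 -2.97642307e-01  9.54675848e-01  3.73488378e+02]
 [ 0.00000000e+00  0.00000000e+00  0.00000000e+00  1.00000000e+00]]
0.15 [ 2.45490757e+00  1.95902516e+00 -1.45849285e-03] [149.76162268 658.04625393 404.05579521] [-1.43080446  0.57631456  0.02486438  1.43771936 -0.01499269  1.12899306
 -0.05648231]
```

View pics/scene0.png

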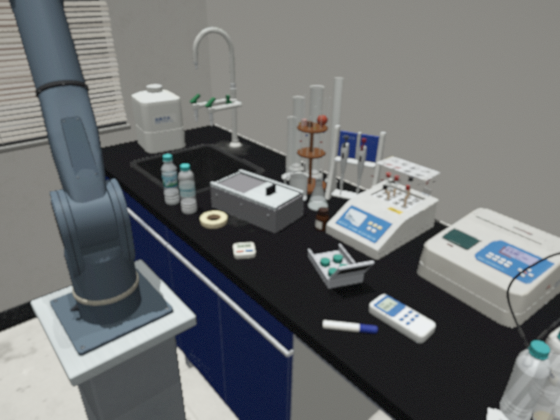

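View pics/side0.png

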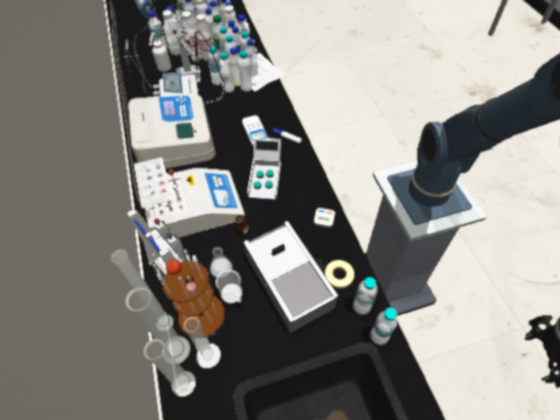

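View pics/wrist0.png

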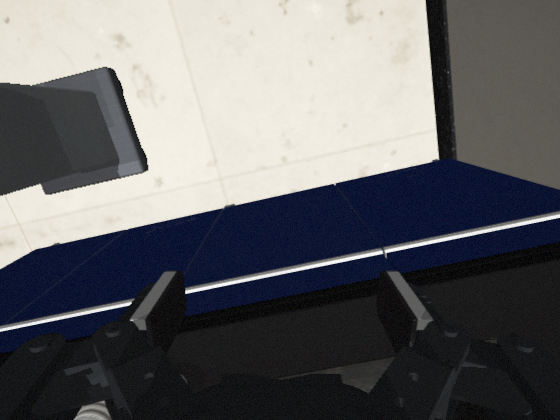

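```bash
python3 - <<'E'
import cv2
def crop(f,x,y,w,h,s,o):
    im=cv2.imread(f"pics/{f}.png")[y:y+h,x:x+w]
    im=cv2.resize(im,None,fx=s,fy=s,interpolation=cv2.INTER_CUBIC)
    for k in range(0,w,10):
        cv2.line(im,(k*s,0),(k*s,6 if (x+k)%50 else 14),(0,0,255),1)
        if (x+k)%20==0: cv2.putText(im,str(x+k),(k*s,24),0,.4,(0,0,255),1)
    for k in range(0,h,10):
        cv2.line(im,(0,k*s),(6,k*s),(0,0,255),1)
        if (y+k)%20==0: cv2.putText(im,str(y+k),(8,k*s+4),0,.4,(0,0,255),1)
    cv2.imwrite(f"pics/{o}.png",im)
crop("scene0",200,160,110,80,7,"c1")
crop("scene0",300,230,140,110,5,"c2")
crop("side0",240,210,110,120,5,"c3")
crop("side0",230,110,80,100,6,"c4")
E
```

```text
(no output)
```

View pics/c1.png

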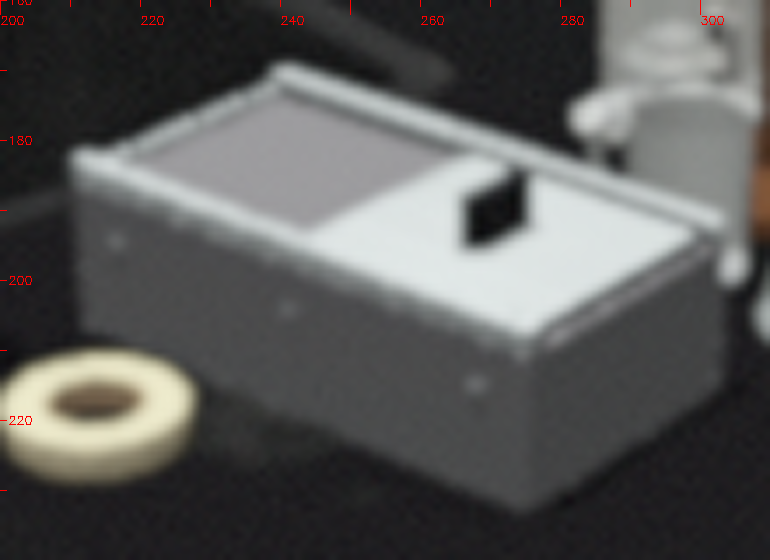

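View pics/c2.png

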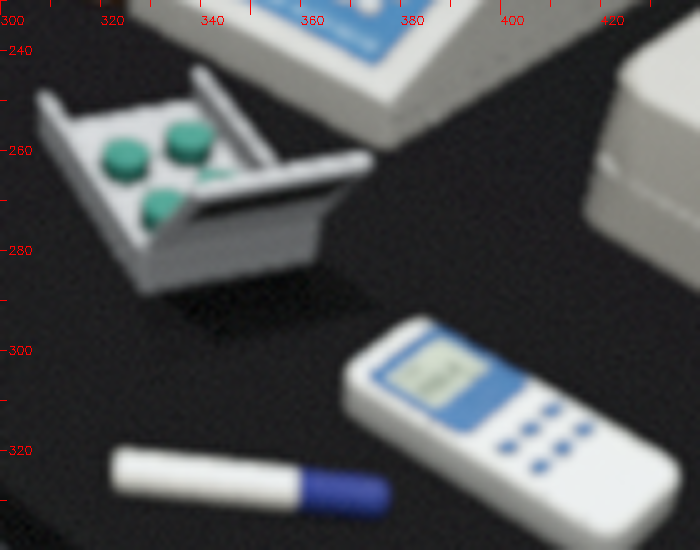

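View pics/c3.png

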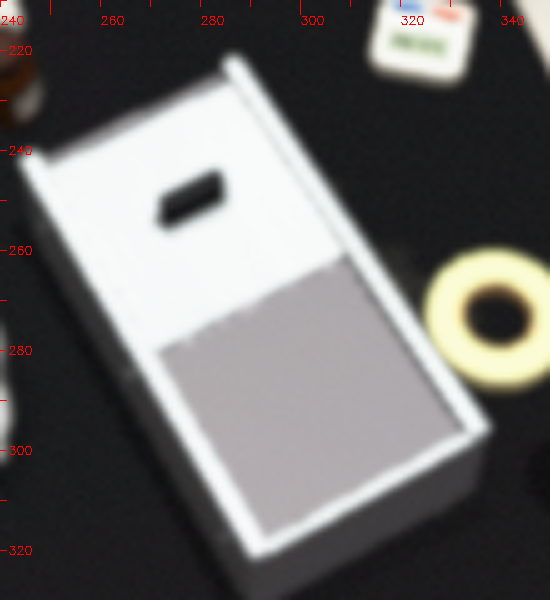

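View pics/c4.png

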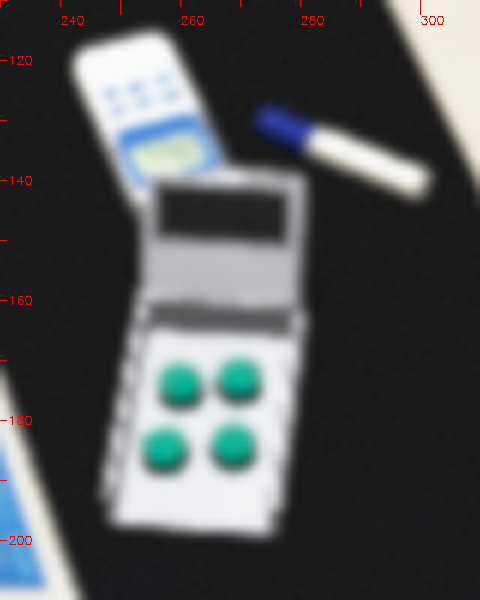

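```bash
cat > h.py <<'E'
from bench import *
import cv2, numpy as np
from scipy.spatial.transform import Rotation as R
from scipy.optimize import least_squares
def proj(c,P):
    T=np.linalg.inv(c["T"]); p=(np.asarray(P,float)@T[:3,:3].T+T[:3,3])*[1,-1,-1]
    K=np.array([[c["fx"],0,c["cx"]],[0,c["fy"],c["cy"]],[0,0,1.]])
    return cv2.projectPoints(p.reshape(-1,1,3),np.zeros(3),np.zeros(3),K,np.asarray(c["D"],float))[0].reshape(-1,2)
def pose(v,P):
    return R.from_euler('z',v[2]).apply(P)+[v[0],v[1],0]
def fit(obs,v0,cams):
    def f(v): return np.concatenate([(proj(cams[n],pose(v,[o[0] for o in l]))-[o[1] for o in l]).ravel() for n,l in obs.items()])
    s=least_squares(f,v0,loss='soft_l1'); return s.x,f(s.x)
def drawpts(n,pts,fn,box,s):
    c=read_camera(n); im=c["color"][:,:,::-1]; x,y,w,h=box
    im=cv2.resize(im[y:y+h,x:x+w],None,fx=s,fy=s,interpolation=cv2.INTER_CUBIC)
    for p in (proj(c,pts) if len(pts) else []):
        cv2.circle(im,(int((p[0]-x+.5)*s),int((p[1]-y+.5)*s)),3,(0,0,255),1)
    cv2.imwrite(fn,im)
E
python3 - <<'E'
from h import *
cams={n:read_camera(n) for n in("scene","side")}
box={"scene":[((-80,150,97),(211,182)),((80,150,97),(240.5,170)),((-80,-150,97),(275,209)),((80,-150,97),(302.5,191.5)),((-80,-150,0),(275,233))],
"side":[((-80,150,97),(336.5,295.5)),((80,150,97),(291,321)),((-80,-150,97),(284.5,221.5)),((80,-150,97),(243.5,241.5))]}
b,r=fit(box,[650,250,0],cams); print(b,r.reshape(-1,2).round(1).tolist())
pan={"scene":[((85,52,26),(308.5,248)),((85,-52,26),(340,243.5)),((-75,52,0),(329,288.5)),((-75,-52,0),(361.5,282)),((-122,-50,100),(374,261))],
"side":[((85,52,0),(275.5,199)),((85,-52,0),(248.5,197)),((-122,50,100),(281,139.5)),((-122,-50,100),(254.5,137.5))]}
p,r=fit(pan,[650,-100,1.5],cams); print(p,r.reshape(-1,2).round(1).tolist())
bp=[(sx*80,sy*150,97) for sx in(1,-1) for sy in(1,-1)]+[(0,-72,121)]+[(x,y,121) for x in(-23,23) for y in(-79,-65)]
pp=[(85,52,26),(85,-52,26),(-75,52,0),(-75,-52,0),(85,52,0),(85,-52,0),(-122,50,100),(-122,-50,100),(-104,0,74),(-73,50,30),(-73,-50,30)]
W=np.vstack([pose(b,bp),pose(p,pp)])
drawpts("scene",W,"pics/d1.png",(200,160,190,140),4)
drawpts("side",W,"pics/d2.png",(220,120,130,205),3)
E
```

```text
[6.02845469e+02 1.82828421e+02 2.06562069e-01] [[-1.5, 0.1], [-0.5, -1.1], [-0.1, -2.0], [1.2, -1.1], [-0.3, -0.2], [0.2, -0.7], [-1.6, -0.2], [2.0, -0.5], [-0.6, 0.2]]
[ 641.45838715 -125.49310139    1.03373244] [[-5.4, -24.6], [-6.7, -22.3], [-15.2, -31.7], [-14.8, -28.0], [-20.1, -26.8], [-15.7, 33.2], [-17.0, 29.7], [-8.4, 30.1], [-8.6, 27.5]]
```

View pics/d1.png

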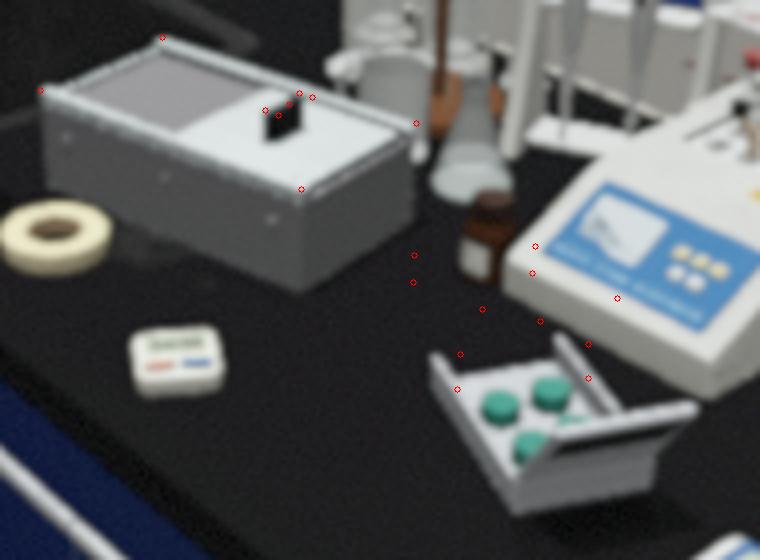

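View pics/d2.png

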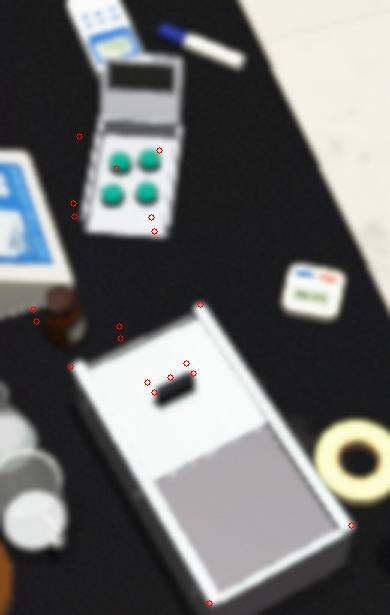

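```bash
sed -i "s/s=least_squares(f,v0,loss='soft_l1')/s=least_squares(f,least_squares(f,v0).x,loss='soft_l1')/" h.py
python3 - <<'E'
from h import *
cams={n:read_camera(n) for n in("scene","side")}
box={"scene":[((-80,150,97),(209.6,182)),((80,150,97),(239.6,169)),((-80,-150,97),(274.5,208.5)),((80,-150,97),(303,190.8)),((-80,-150,0),(274.4,232.8))],
"side":[((-80,150,97),(337.5,295)),((80,150,97),(290.5,321)),((-80,-150,97),(288,220.8)),((80,-150,97),(243.6,242))]}
b,r=fit(box,[650,250,0.5],cams); print(b,r.reshape(-1,2).round(1).tolist())
pan={"scene":[((85,52,26),(308.3,247.8)),((85,-52,26),(339.6,243)),((-75,52,0),(329,288.5)),((-75,-52,0),(361.5,282)),((-122,-50,100),(373.5,260.5))],
"side":[((85,52,0),(275.5,199)),((85,-52,0),(247.8,197)),((-122,50,100),(281,139.)),((-122,-50,100),(254.5,137.))]}
for v0 in ([450,-200,1.6],[600,-200,1.9]):
  p,r=fit(pan,v0,cams); print(p,r.reshape(-1,2).round(1).tolist())
bp=[(sx*80,sy*150,97) for sx in(1,-1) for sy in(1,-1)]+[(-80,-150,0)]+[(x,y,121) for x in(-23,23) for y in(-79,-65)]
pp=[(85,52,26),(85,-52,26),(-75,52,0),(-75,-52,0),(85,52,0),(85,-52,0),(-122,50,100),(-122,-50,100),(-104,0,74),(-73,50,30),(-73,-50,30)]
W=np.vstack([pose(b,bp),pose(p,pp)])
drawpts("scene",W,"pics/d1.png",(200,160,190,140),4)
drawpts("side",W,"pics/d2.png",(220,120,130,205),3)
for n,px in (("side",(275.5,250)),("side",(273.5,244)),): pass
E
```

```text
[6.00637648e+02 1.83493464e+02 2.05336418e-01] [[-0.7, 0.2], [-0.1, -0.0], [-0.3, -1.4], [0.1, -0.3], [-0.4, 0.2], [-0.1, -0.2], [-0.4, -0.2], [-0.8, 0.1], [0.1, -0.4]]
[ 560.19694796 -247.39182868    1.1630362 ] [[-0.4, 1.2], [0.0, 0.9], [-1.5, -0.5], [0.5, -0.4], [-0.1, 1.1], [-0.2, -0.2], [-0.2, -0.3], [-0.8, 0.4], [-0.3, 0.7]]
[ 560.19694796 -247.3918287     1.1630362 ] [[-0.4, 1.2], [0.0, 0.9], [-1.5, -0.5], [0.5, -0.4], [-0.1, 1.1], [-0.2, -0.2], [-0.2, -0.3], [-0.8, 0.4], [-0.3, 0.7]]
```

View pics/d1.png

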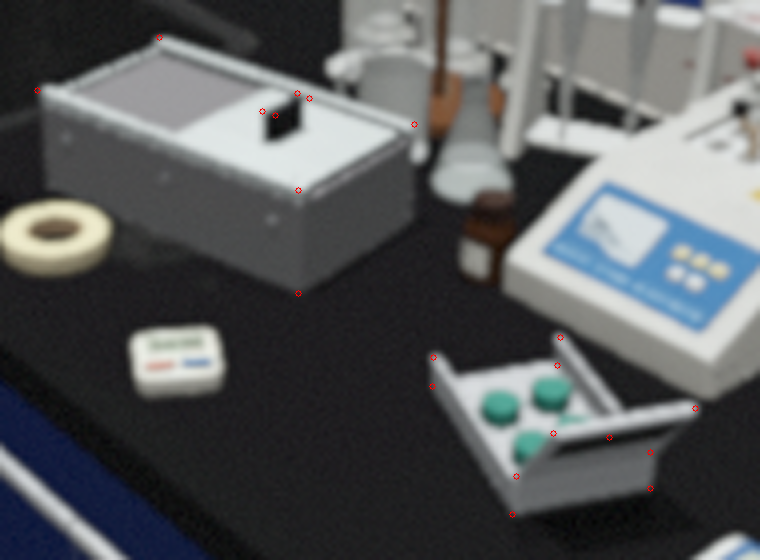

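View pics/d2.png

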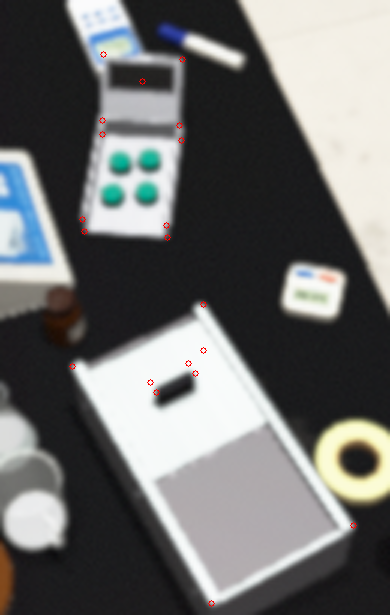

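```bash
cat >> h.py <<'E'
B=np.array([600.6,183.5,.2053]); P0=np.array([560.2,-247.4,1.163])
def M(p,rot): 
    m=np.eye(4); m[:3,:3]=rot.as_matrix(); m[:3,3]=p; return m
def down(az,sgn=1):  # tool z down, x along az
    x=sgn*np.array([np.cos(az),np.sin(az),0]); z=np.array([0,0,-1.]); return R.from_matrix(np.c_[x,np.cross(z,x),z])
def pt(v,p): return pose(v,[p])[0]
def tcp(g,rot): return np.asarray(g)-155*rot.as_matrix()[:,2]
# pan->tool transform
a=np.radians(35); d=np.array([-np.sin(a),0,np.cos(a)]); n=np.array([np.cos(a),0,np.sin(a)])
def pantool(sgn=1,grip=(-104,0,74)):
    z=-d; x=sgn*n; r=R.from_matrix(np.c_[x,np.cross(z,x),z]); return M(np.array(grip)-155*z,r)
def panpose(p,az,th,lip=False):
    """pan frame; th nose-down; if lip, p is position of the lip point"""
    r=R.from_euler('z',az)*R.from_euler('y',th)
    p=np.asarray(p,float)
    if lip: p=p-r.apply([85,0,4])
    return M(p,r)
def tp(m): return m[:3,3], R.from_matrix(m[:3,:3]).as_rotvec()
E
python3 - <<'E'
from h import *
T=np.linalg.inv(M(current_eef_pos(),R.from_rotvec(current_eef_rot())))@read_camera("wrist")["T"]; print(T.round(3))
print(R.from_rotvec(current_eef_rot()).as_matrix().round(2).tolist())
for s in(1,-1):
    r=down(B[2]+np.pi/2,s)
    for y in(-72,68):
        for z in (111,211):
            q=inverse_kinematics(tcp(pt(B,(0,y,z)),r),r.as_rotvec()); print(s,y,z,None if q is None else np.round(q,2))
    G=pantool(s)
    for nm,pm in [("grasp",panpose([*P0[:2],0],P0[2],0)),("pre",panpose([*(P0[:2]-100*.573*np.array([np.cos(P0[2]),np.sin(P0[2])])),82],P0[2],0)),("lift",panpose([*P0[:2],180],P0[2],0))]+[(f"pour{az}_{th}",panpose([*pt(B,(0,-90,0))[:2],110],az,np.radians(th),True)) for az in(1.2,1.5,1.776) for th in(0,30,60)]:
        q=inverse_kinematics(*tp(pm@G)); print(s,nm,tp(pm@G)[0].round(),None if q is None else np.round(q,2))
E
```

```text
[[ 1.0000e+00 -1.0000e-03  0.0000e+00 -1.1600e-01]
 [-1.0000e-03 -9.5500e-01 -2.9800e-01 -7.6371e+01]
 [ 0.0000e+00  2.9800e-01 -9.5500e-01  3.0463e+01]
 [ 0.0000e+00  0.0000e+00  0.0000e+00  1.0000e+00]]
[[0.22, 0.98, -0.0], [0.98, -0.22, 0.0], [0.0, -0.0, -1.0]]
1 -72 111 [-0.25  0.64 -0.    1.73  0.    0.76  1.52]
1 -72 211 [-0.32  0.54  0.1   1.63 -0.06  0.98  1.58]
1 68 111 [-0.47  0.66 -0.01  1.7   0.01  0.78  1.29]
1 68 211 [-0.5   0.55  0.03  1.6  -0.02  0.99  1.32]
1 grasp [ 484. -424.  201.] [ 0.91  0.84 -0.2   1.62 -0.51  0.99  2.28]
1 pre [ 461. -477.  283.] [ 0.86  0.77  0.02  1.49 -0.59  1.25  2.34]
1 lift [ 484. -424.  381.] [ 0.79  0.64  0.02  1.48 -0.59  1.34  2.21]
1 pour1.2_0 [ 518. -164.  307.] [ 0.69  0.57 -0.41  1.92 -0.59  0.76  1.99]
1 pour1.2_30 [567. -37. 420.] [-0.34  0.44  0.53  1.73 -0.35  1.03  1.52]
1 pour1.2_60 [630. 125. 449.] [-0.49  0.59  0.24  1.36  0.21  1.47  0.88]
1 pour1.5_0 [ 599. -182.  307.] [ 0.39  0.68 -0.01  1.63 -0.64  1.13  2.25]
1 pour1.5_30 [609. -46. 420.] [-0.23  0.5   0.41  1.61 -0.31  1.1   1.78]
1 pour1.5_60 [621. 127. 449.] [-0.
[... 690 characters left out ...]
  1.68 -0.55]
-1 pour1.2_0 [ 518. -164.  307.] [ 0.12  0.59  0.47  1.94 -1.03  1.09 -0.71]
-1 pour1.2_30 [567. -37. 420.] [-0.64  0.64  1.14  1.74 -0.71  1.21 -1.24]
-1 pour1.2_60 [630. 125. 449.] [-0.91  0.93  1.36  1.38 -0.47  1.52 -1.58]
-1 pour1.5_0 [ 599. -182.  307.] [ 0.02  0.78  0.65  1.65 -0.98  1.4  -0.58]
-1 pour1.5_30 [609. -46. 420.] [-0.48  0.61  0.89  1.61 -0.59  1.2  -1.09]
-1 pour1.5_60 [621. 127. 449.] [-0.9   0.73  1.03  1.46 -0.18  1.29 -1.59]
-1 pour1.776_0 [ 676. -177.  307.] [ 0.03  0.89  0.61  1.36 -0.88  1.58 -0.55]
-1 pour1.776_30 [648. -44. 420.] [-0.43  0.66  0.83  1.49 -0.58  1.27 -0.86]
-1 pour1.776_60 [613. 126. 449.] [-0.94  0.67  0.99  1.54 -0.12  1.13 -1.4 ]
```

```bash
python3 - <<'E'
from h import *
r=down(B[2]+np.pi/2)
t0=current_t(); reach(tcp(pt(B,(0,-72,230)),r),r.as_rotvec()); print(current_t()-t0, current_eef_pos())
c=read_camera("wrist"); cv2.imwrite("pics/w1.png",c["color"][:,:,::-1])
pts=[(x,y,97) for x in(-80,80) for y in(-150,150)]+[(x,y,121) for x in(-23,23) for y in(-79,-65)]
print(proj(c,pose(B,pts)).round(0).tolist())
drawpts("wrist",pose(B,pts),"pics/w1.png",(0,0,560,420),1)
E
```

```text
2.5417 [615.1286279  114.15690153 384.98236095]
[[174.0, 104.0], [579.0, 105.0], [191.0, 294.0], [530.0, 295.0], [270.0, 187.0], [289.0, 187.0], [270.0, 245.0], [288.0, 245.0]]
```

View pics/w1.png

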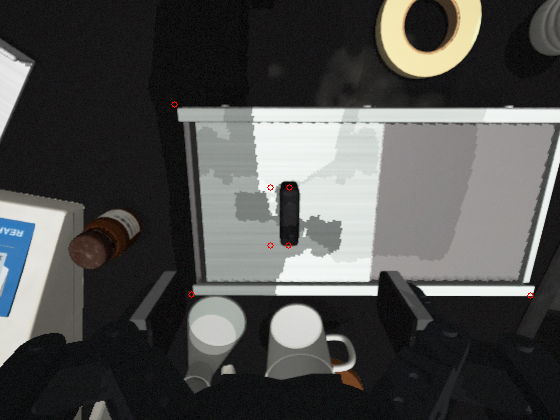

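```bash
sed -i 's/^B=.*P0/B=np.array([600.6+1-.5,183.5+2.5,.2053]); P0/' h.py; python3 - <<'E'
from h import *
t0=current_t()
r=down(B[2]+np.pi/2)
command_gripper(60,40)
move_l(tcp(pt(B,(0,-67,114)),r),r.as_rotvec(),rate=120)
print(current_contact_force().round(1))
command_gripper(0,40); print(current_grip_width(),current_contact_force().round(1),current_t()-t0)
drawpts("wrist",[],"pics/w2.png",(0,0,560,420),1)
E
```

```text
[0.3 0.2 0.1]
13.05844367375858 [-1.   0.2  4.9] 1.9666000000000006
```

View pics/w2.png

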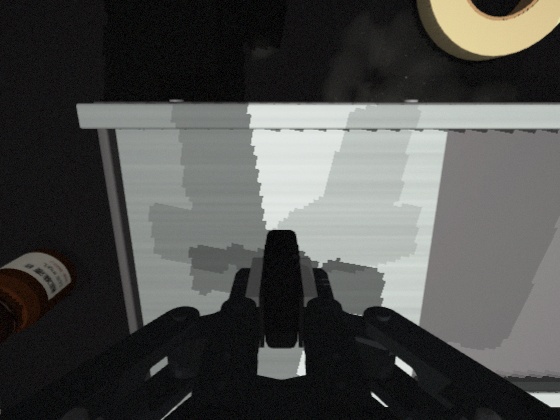

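```bash
python3 - <<'E'
from h import *
t0=current_t()
u=np.array([-np.sin(B[2]),np.cos(B[2]),0])
p=current_eef_pos(); 
move_l(p+136*u,rate=90); f=current_contact_force(); print(f.round(1), f@u)
for s in (139,141,143,145):
    move_l(p+s*u,rate=30); f=current_contact_force(); print(s,f.round(1),round(f@u,1),((current_eef_pos()-p)@u).round(1))
    if f@u<-25: break
print(current_t()-t0)
drawpts("wrist",[],"pics/w3.png",(0,0,560,420),1)
drawpts("side",[],"pics/s3.png",(210,180,180,150),4)
E
```

```text
[ 2.9 -9.4  4.8] -9.803184891520488
139 [  4.7 -17.5   7.5] -18.1 133.6
141 [  6.  -22.2   7.3] -23.0 133.9
143 [  6.2 -26.5   8.4] -27.2 134.4
2.4083999999999994
```

View pics/w3.png

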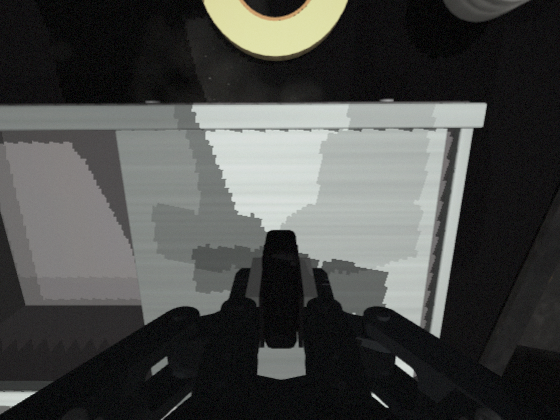

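View pics/s3.png

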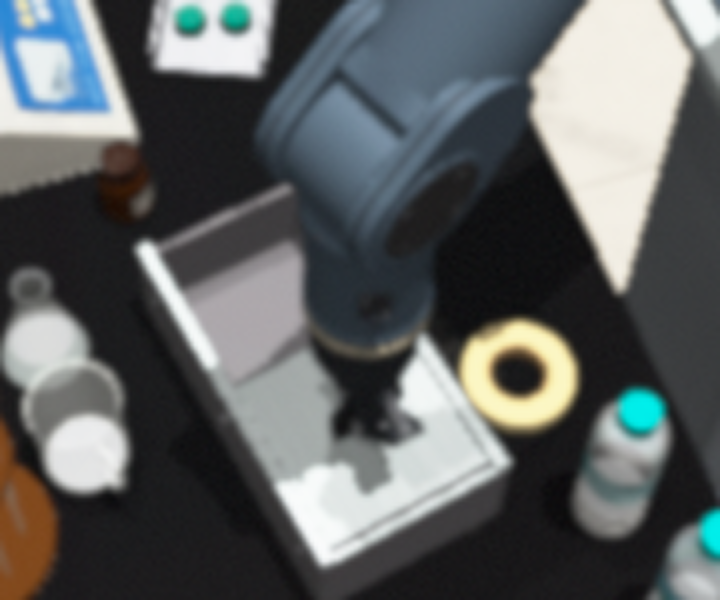

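```bash
python3 - <<'E'
from h import *
u=np.array([-np.sin(B[2]),np.cos(B[2]),0])
f=current_contact_force();print(f.round(1))
p=current_eef_pos(); print("hand box y", R.from_euler('z',-B[2]).apply(p-[B[0],B[1],0]).round(1))
move_l(p+12*u,rate=30); f=current_contact_force(); print(f@u,(current_eef_pos()-p)@u)
c=read_camera("wrist")
print(proj(c,pose(B,[(-60,y,91) for y in(-5,141)]+[(-60,145,91),(-60,150,97),(-80,150,97),(-60,5,85)])).round(0).tolist())
drawpts("wrist",pose(B,[(-60,y,91) for y in(-5,141)]+[(-80,150,97)]),"pics/w4.png",(0,80,560,280),1)
E
```

```text
[  5.6 -26.5   8.1]
hand box y [  0.5  67.3 269.5]
-36.29405996779054 0.6744697205821083
[[122.0, 149.0], [452.0, 146.0], [461.0, 146.0], [480.0, 148.0], [488.0, 97.0], [150.0, 147.0]]
```

View pics/w4.png

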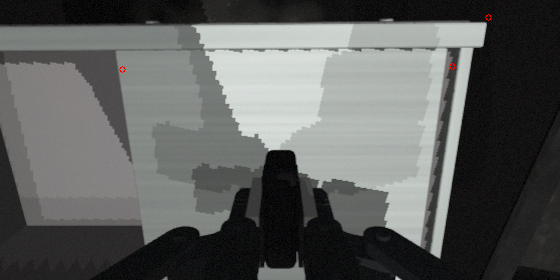

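```bash
python3 - <<'E'
from h import *
t0=current_t()
u=np.array([-np.sin(B[2]),np.cos(B[2]),0])
p=current_eef_pos(); move_l(p-1.0*u,rate=30); f=current_contact_force(); print(f.round(1))
command_gripper(50); print(current_contact_force().round(1))
p=current_eef_pos(); move_l(p+[0,0,150],rate=200)
pre=panpose([*P0[:2],0],P0[2],0)@pantool(1)@M([0,0,-140],R.identity())
reach(*tp(pre)); print(current_t()-t0,current_t())
pp=[(85,52,26),(85,-52,26),(85,52,0),(85,-52,0),(-122,50,100),(-122,-50,100),(-104,0,74),(-73,50,30),(-73,-50,30)]
W=pose(P0,pp)
drawpts("wrist",W,"pics/w5.png",(0,0,560,420),1)
drawpts("scene",np.vstack([W,pose(B,[(x,y,97) for x in(-80,80) for y in(-150,150)])]),"pics/s5.png",(180,150,200,150),4)
print(proj(read_camera("wrist"),W).round(0).tolist())
E
```

```text
[-0.2 -5.9  6.8]
[ 0.1 -0.  -0.7]
4.316699999999999 12.45
[[385.0, 131.0], [377.0, 213.0], [368.0, 130.0], [362.0, 208.0], [279.0, 149.0], [279.0, 277.0], [279.0, 205.0], [280.0, 139.0], [280.0, 237.0]]
```

View pics/w5.png

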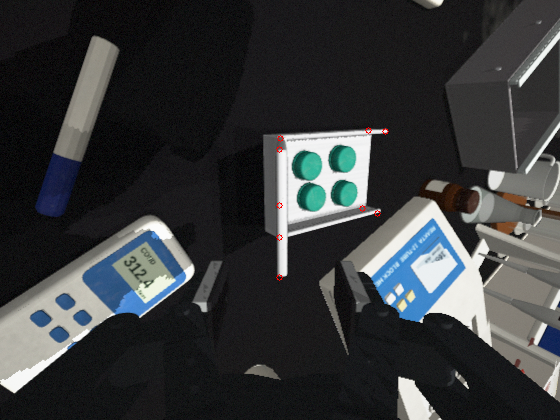

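View pics/s5.png

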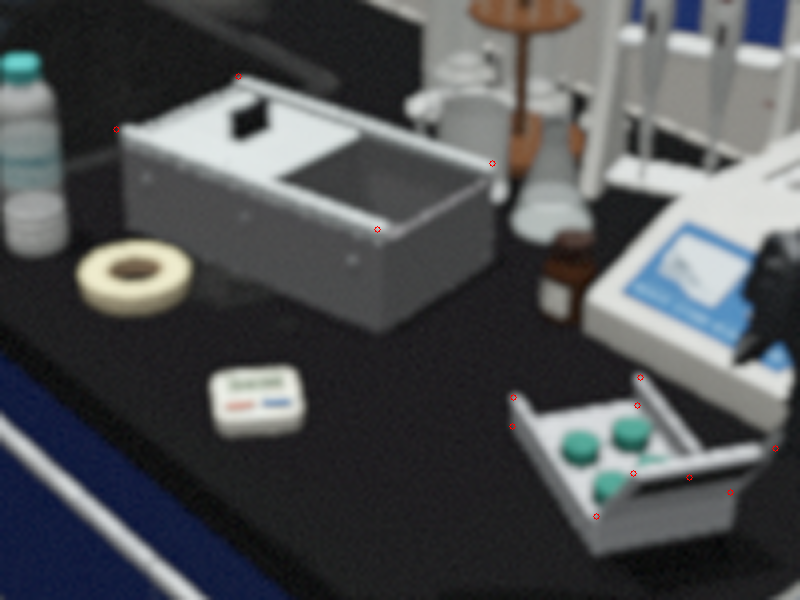

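```bash
sed -i 's/P0=np.array.*/P0=np.array([560.2+2*np.cos(1.163),-247.4+2*np.sin(1.163),1.163])/' h.py; python3 - <<'E'
from h import *
t0=current_t()
g=panpose([*P0[:2],0],P0[2],0)@pantool(1)
move_l(*tp(g),rate=110); print(current_contact_force().round(1))
drawpts("wrist",[],"pics/w6a.png",(0,0,560,420),1)
command_gripper(0,70); print(current_grip_width(),current_contact_force().round(1),current_t()-t0)
drawpts("wrist",[],"pics/w6.png",(0,0,560,420),1)
drawpts("scene",[],"pics/s6.png",(280,200,140,110),5)
E
```

```text
[0.5 0.5 0.4]
7.015852495927362 [-1.1 -0.2  3.8] 1.9417000000000009
```

View pics/w6.png

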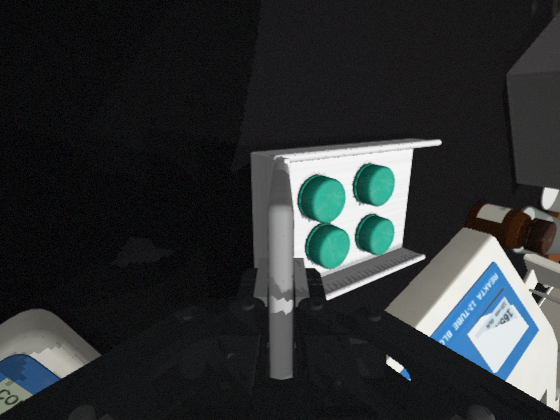

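View pics/s6.png

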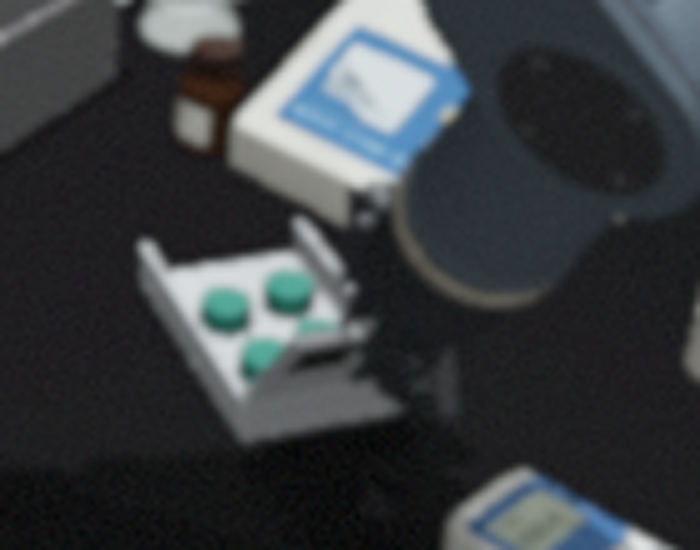

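```bash
python3 - <<'E'
from h import *
t0=current_t(); G=pantool(1)
move_l(*tp(panpose([*P0[:2],25],P0[2],0)@G),rate=80); print(current_contact_force().round(2),current_grip_width())
move_l(*tp(panpose([*P0[:2],190],P0[2],0)@G),rate=180)
L=pt(B,(0,-88,0))
azp=B[2]+np.pi/2
m=panpose([L[0],L[1],190],azp,0,True)
try: move_l(*tp(m@G),rate=180)
except IKError as e: print("IK",e)
print(current_t()-t0)
pp=[(85,52,26),(85,-52,26),(85,52,0),(85,-52,0),(-122,50,100),(-122,-50,100)]
W=pp@m[:3,:3].T+m[:3,3]
drawpts("scene",W,"pics/s7.png",(190,60,200,150),4)
drawpts("wrist",W,"pics/w7.png",(0,0,560,420),1)
drawpts("side",W,"pics/t7.png",(190,120,180,150),4)
E
```

```text
[ 0.32 -0.07 -1.43] 7.247991053600654
3.4250000000000007
```

View pics/s7.png

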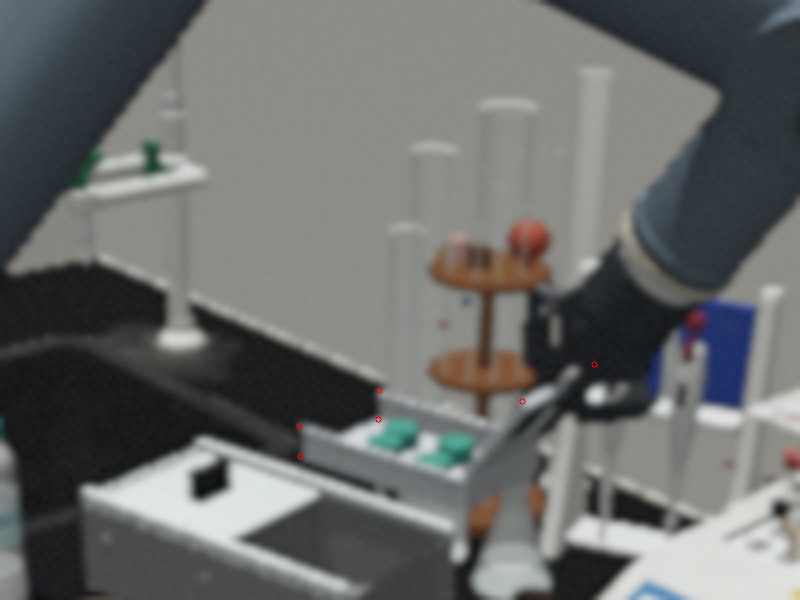

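View pics/w7.png

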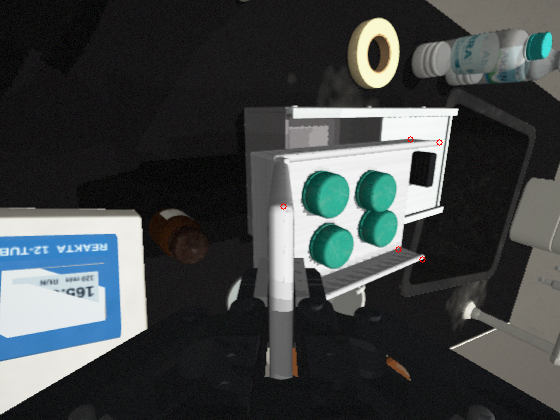

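View pics/t7.png

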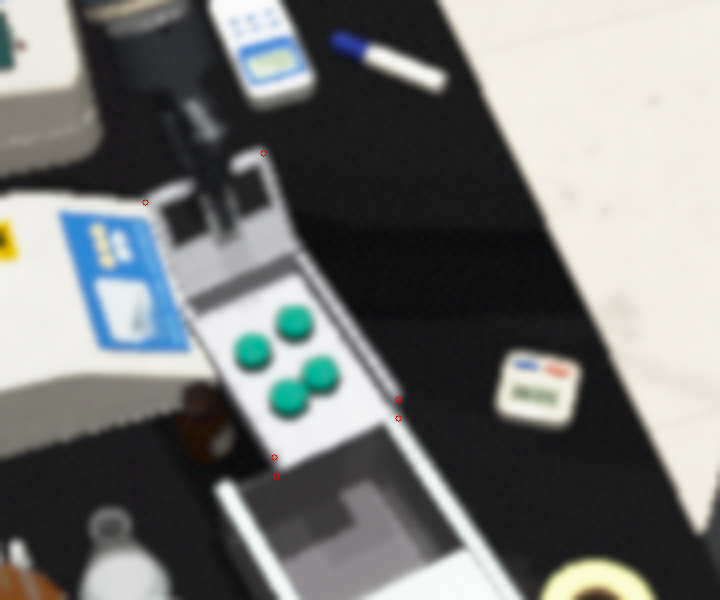

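```bash
cat > pour.py <<'E'
from h import *
t0=current_t(); G=pantool(1); L=pt(B,(0,-88,0)); azp=B[2]+np.pi/2
for z,th,rate in [(150,5,140),(109,12,120),(109,22,110),(109,31,110),(109,40,110)]:
    move_l(*tp(panpose([L[0],L[1],z],azp,np.radians(th),True)@G),rate=rate)
print(current_t()-t0,current_qpos().round(2),current_contact_force().round(1))
drawpts("scene",[],"pics/s8.png",(190,60,200,150),4)
drawpts("side",[],"pics/t8.png",(190,120,180,150),4)
E
python3 pour.py
```

```text
2.691600000000001 [-0.34  0.51  0.36  1.51 -0.1   1.13  1.79] [ 0.2 -0.2 -1.6]
```

View pics/s8.png

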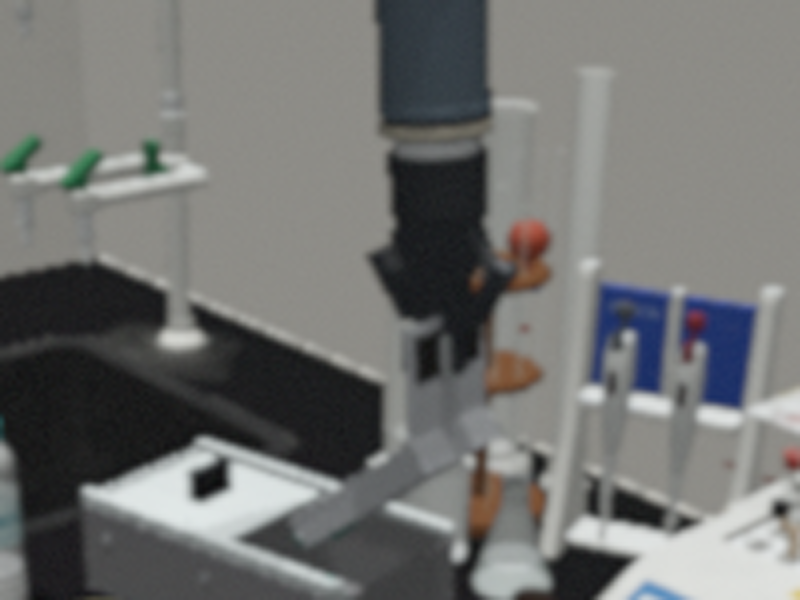

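View pics/t8.png

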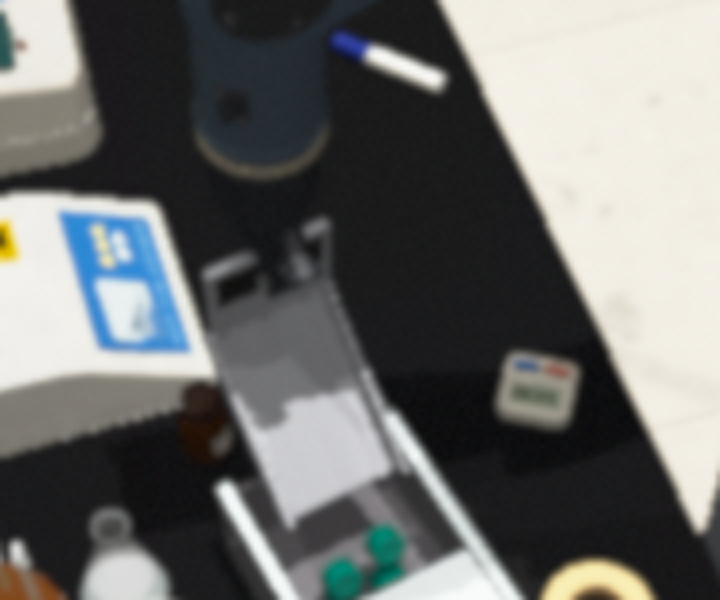

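```bash
cat > p2.py <<'E'
from h import *
t0=current_t(); G=pantool(1); L=pt(B,(0,-88,0)); azp=B[2]+np.pi/2
move_l(*tp(panpose([L[0],L[1],190],azp,np.radians(25),True)@G),rate=150)
drawpts("side",[],"pics/t9.png",(190,120,180,150),4)
move_l(*tp(panpose([L[0],L[1],200],azp,0,True)@G),rate=170)
drawpts("wrist",[],"pics/w9.png",(0,0,560,420),1)
drawpts("side",[],"pics/t9b.png",(190,120,180,150),4)
print(current_t()-t0,current_t())
E
python3 p2.py
```

```text
1.9084000000000003 22.9167
```

View pics/t9b.png

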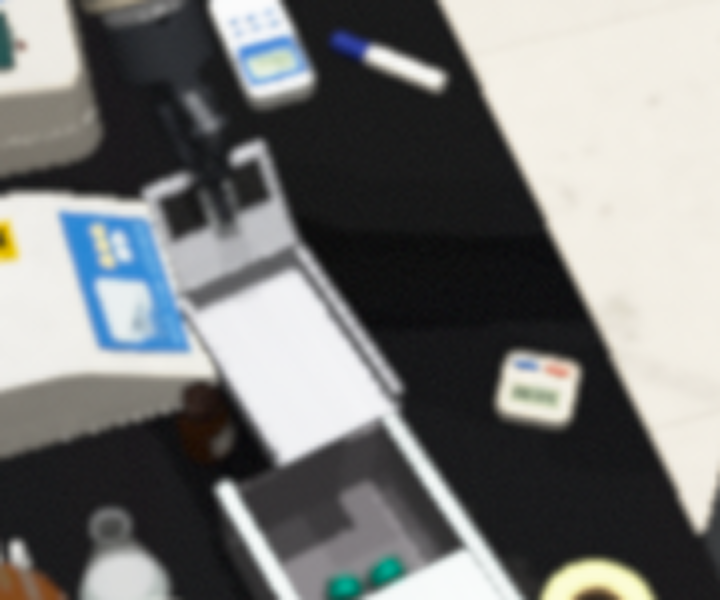

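View pics/w9.png

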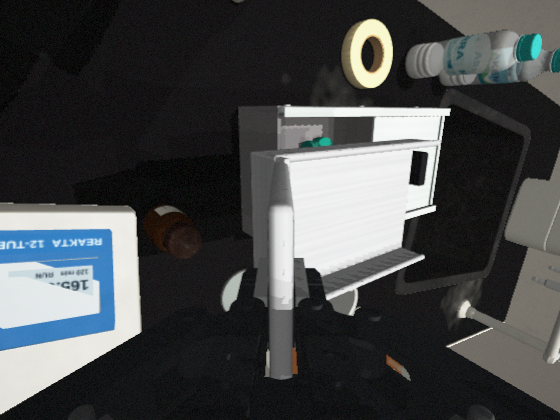

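```bash
cat > p3.py <<'E'
from h import *
t0=current_t(); G=pantool(1)
move_l(*tp(panpose([*P0[:2],195],P0[2],0)@G),rate=180)
move_l(*tp(panpose([*P0[:2],20],P0[2],0)@G),rate=150)
f0=current_contact_force()
for z in (5,3,2,1,0,-1):
    move_l(*tp(panpose([*P0[:2],z],P0[2],0)@G),rate=30)
    f=current_contact_force()-f0; print(z,f.round(1))
    if f[2]>3: break
drawpts("scene",[],"pics/s10.png",(280,200,140,110),5)
print(current_t()-t0)
E
python3 p3.py
```

```text
5 [ 0.4 -1.1 -0. ]
3 [ 0.2 -0.4 -0.3]
2 [-0.  -0.2  0.1]
1 [ 0.6 -0.4  0.4]
0 [-1.  -0.9  4.3]
4.9166000000000025
```

View pics/s10.png

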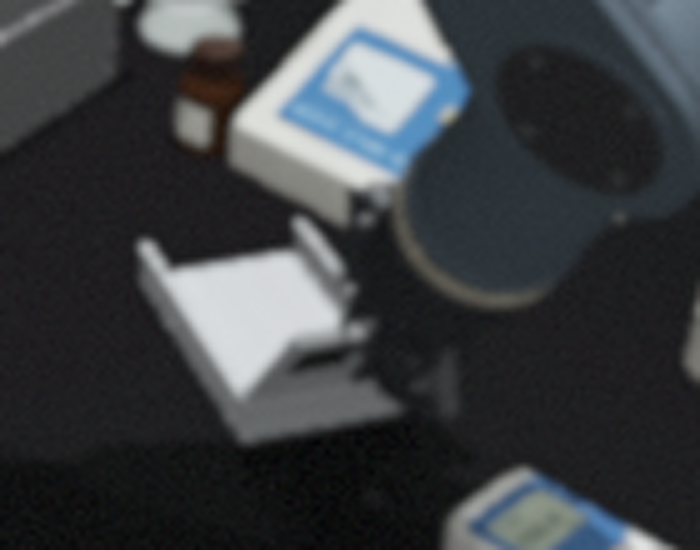

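Pan is down at its old spot, touching at z 0. Release, back off along the tab, and look over everything.

```bash
python3 - <<'E'
from h import *
t0=current_t(); G=pantool(1)
command_gripper(45); print(current_grip_width())
g=panpose([*P0[:2],0],P0[2],0)@G
move_l(*tp(g@M([0,0,-130],R.identity())),rate=120)
drawpts("scene",[],"pics/s11.png",(150,140,280,210),3 if 0 else 2.8)
# look into the box from above its opening
r=down(B[2]+np.pi/2)
p=current_eef_pos(); move_l(p+[0,0,60],rate=150)
reach(tcp(pt(B,(-40,-70,330)),r),r.as_rotvec())
drawpts("wrist",[],"pics/w11.png",(0,0,560,420),1)
print(current_t()-t0,current_t())
E
```

```text
44.936635845960694
4.25 32.0833
```

View pics/s11.png

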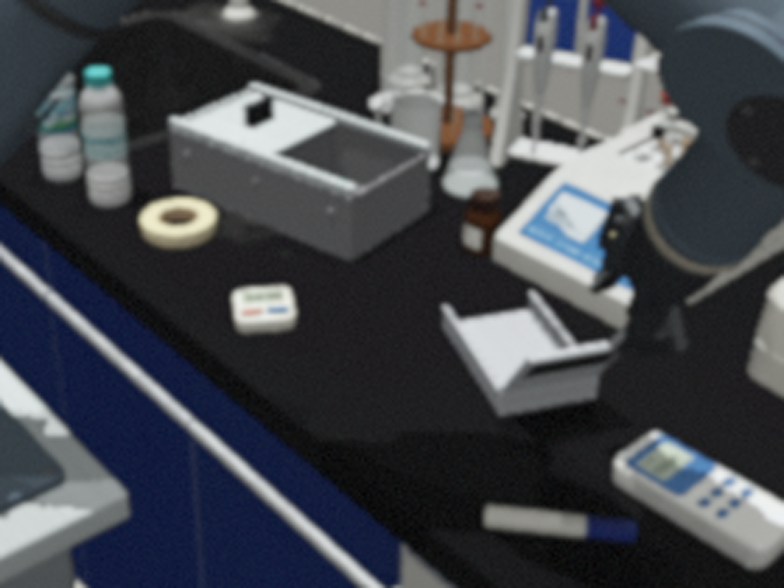

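View pics/w11.png

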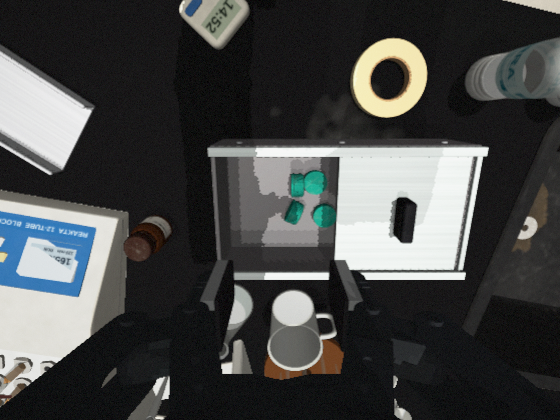

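```bash
python3 - <<'E'
from bench import *
print(current_t(), current_contact_force().round(1)); hand_in()
E
```

```text
32.0833 [-0.3 -0.6 -0.8]
the job is handed in; nothing more can be done
```

I finished the job and handed it in at 32.1 s of the 64 s allowed; `hand_in()` gave no verdict.

- **Hatch:** I slid it open by its bar until it stopped moving under a 36 N push, and let go. I measured 134.4 mm of travel after gripping it, not 140 mm. Closing the fingers had probably already moved it a few mm, because its edges matched the fully-open position to about 1 mm in the wrist picture. In the last view it was still open.
- **Pour:** I took the pan by its tab, held the lip about 12 mm above the rails over the opening, and tipped it to 40°. All four caps slid out. The last wrist picture shows all four inside the box, near pixels (297,184), (315,182), (294,212) and (324,215), and the fingers never touched them.
- **Pan:** I set it down empty and flat on its original spot, with about 4 N contact when it landed, then released it and backed away.
- **Other things:** nothing else looked moved in the last pictures. I judged this by eye and did not measure it.

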